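# Set the spray-gun air valve two turns open

## Task

Lift the lid of the blue case by its black bar until it stays open by itself on its stop, then use the black revolving handle on the red valve wheel to close the valve (clockwise from above) fully to its stop, pause there a moment, and then open it again by exactly two full turns. Finish with the gripper still holding the revolving handle at that setting: do not let go. Leave the paint jars and the cup standing where they are.

Things in the scene. Friction and masses are not known exactly. Their poses are not given: they have to be found in the camera images.
- case: blue plastic valve case fixed to the table, 250 x 200 mm (its x by its y), open-topped base 55 mm tall; with the lid shut it is 111 mm tall. Origin at the centre of its underside, on the table, z up. Its place and yaw vary. The lid is hinged along the rim of its +y side; the lid's bar stands out on its -y side. A copper pipe stub with a brass end, 60 mm long and 8 to 36 mm above the table, sticks out of its -x side
- lid (a joint): angle of the lid about its hinge, rad: 0 shut, grows as it opens, stop at 1.85 (leaning back past upright). No spring and hardly any friction: it falls shut if let go below about 1.1 and falls open onto its stop, and stays, if let go beyond about 1.35. Lid 0.35 to 0.65 kg, 250 x 200 x 55 mm, a hollow tray upside down
- lid_bar (a point): middle of the black round lid bar: 12 mm thick, 110 mm long, parallel to the hinge (along the case's x), its centre line 40 mm clear of the lid's front face, held by an arm of the same thickness at each end. With the lid shut it is 91 mm above the table. It moves with the lid, 242.5 mm from the hinge line, and can be pinched from above at every lid angle (the bar may turn between the fingers)
- lid_hinge (a point): middle of the lid's hinge line, 56 mm above the table; the line runs along the case's x axis
- valve (a joint): angle of the red valve wheel, rad: 0 is fully closed on a hard stop, grows as it opens, which is counter-clockwise from above; one turn is 6.283. Opening limit at 22.0 (3.5 turns). Starts somewhere between 1.0 and 3.6. Stays where it is left; turning takes about 2 N at the handle
- wheel_centre (a point): centre of the red valve wheel, on its vertical axis at rim height, 45 mm above the table, 15 mm to the -y side of the case's centre. The rim is a round bar 12 mm thick of 50 mm mean radius, with three spokes; the hub's top is 55 mm above the table
- spinner: black upright revolving handle on the wheel's rim, 25 mm in diameter, 44 mm tall (from 53 to 97 mm above the table); origin at its centre, 75 mm above the table and 50 mm from the wheel's axis. It spins freely about its own vertical axis, so it can be pinched from above and led round in circles without turning the gripper. One 0.03 kg handle; wall of the case base is lower (55 mm)
- jar_rose_mid (a point): a loose rose-coloured paint jar with a white cap, 60 mm across, about 90 mm tall; point half-way up. Bystander
- jar_green_mid (a point): a loose green paint jar with a white cap, 56 mm across, about 80 mm tall; point half-way up. Bystander
- mug_mid (a point): a loose white cup without handle, 76 mm across, 85 mm tall; point half-way up. Bystander

How it is judged:
On the way, in this order (a step that is already met when the one before it is completed fails the run):
1. the lid is open and at rest on its stop (1.75 rad or more) (value of joint lid above 1.75 rad and velocity of joint lid between -0.2 and 0.2 rad/s), for 0.2 s.
2. the valve is closed on its stop (within 0.1 rad) (value of joint valve below 0.1 rad), for 0.2 s.
3. the valve is two turns open, within 0.25 rad (value of joint valve between 12.3164 and 12.8164 rad), for 0.1 s.
At the end, for the whole second after the job is handed in: the valve stands two full turns (12.57 rad, within 0.25) from its closed stop and is still, the fingers are still gripping the revolving handle (more than 2 N on it, it lies between the fingers within 20 mm), and the lid is open on its stop (1.75 rad or more) (all of step 3 and velocity of joint valve between -0.1 and 0.1 rad/s and value of joint lid above 1.75 rad and contact force between the fingers and spinner above 2 N and horizontal distance between the grasp point and spinner below 0.02 m); the arm keeps its last pose, push and grip.
It fails at once if a paint jar or the cup is shifted by more than 30 mm or tipped over (distance of any of jar_rose_mid, jar_green_mid, mug_mid from where it was at the start of the episode above 0.03 m or angle between any of jar_rose_mid, jar_green_mid, mug_mid's own z axis and vertical above 0.5 rad).
It also fails if it takes over 72 s, if anything falls off the work surface, if the arm or the gripper's body presses on something with over 40 N, if the wrist force passes 120 N, or if a joint passes its speed limit or range.

## Robot

A 6-joint arm with a two-finger parallel gripper is mounted at the origin on the work surface. World frame = base frame: x ahead of the robot, y to its left, z up, the work surface at z = 0. Lengths are in m, angles in rad, forces in N, time in s.
With the tool pointing down it reaches from about 0.35 to 0.85 m from the base axis. Payload 8.1 kg.
Tool frame: the origin (TCP) lies midway between the tips of the shut fingers; the grasp point (between the pads) lies 19 mm behind it (robot.grip_point_offset is the distance from the TCP to the grasp point, in m); z points along the fingers, y is the line along which they close (so a half turn about z gives the same grasp; the last joint's range is limited). The gripper opens to 93 mm and grips with 3 to 60 N. Pads are 15 mm wide; open, the fingers measure 128 mm over their backs; the gripper's body (75 mm by 188 mm) begins 65 mm behind the grasp point.
Start: joints at [-1.188, 0.13, 1.488, -0, 1.523, -0.085], TCP at [0.271, -0.536, 0.219] pointing down, gripper open.
Joint ranges: [-2.96, 2.96], [-0.89, 2.26], [0.02, 2.5], [-1.34, 4.48], [0, 2.73], [-2.66, 2.66]. Speed limits (rad/s): [2.39, 2.39, 2.79, 3.14, 3.14, 3.14].

## Interface

Orientations are given as a rotation vector (axis times angle).
In Python, from plant import robot, read_camera, job gives the robot as it stands.
- The arm moves only by the shell command python3 -m inch 'ROWS' [FORCE]. ROWS is JSON, one flat list of numbers, 5 for each row, row after row: the shift along the world's x, y, z in mm, then the turn about the world's z in degrees, then the opening in per cent of the stroke, from 0 (shut) to 100 (fully open). In form: [dx, dy, dz, yaw, hand, dx, dy, dz, yaw, hand, ...]. A call has 1 to 10 rows; each row is the pose to reach, as a shift and turn from the pose commanded when the call began; what a row does not reach only later rows make up. A row lasts 1/12 s, in which the tool goes at most 41.7 mm and 7.16 degrees, less where a joint would pass 70% of its speed; a pose out of reach is approached as far as the arm can. A call with a gripper value outside its range is refused whole. The fingers move at their own pace and stop on an object; FORCE is the grip in N (left out, the last holds). Time passes only in rows, so rows that repeat a pose let the fingers close. It gives the time, the measured TCP pose, the force, the opening and the grip force at its end, in the units of the state.
- robot.read_state(): the state, without advancing time (a new reading comes with each control period).
- read_camera(name): name is "scene" or "top" or "wrist"; returns a dict with "image" (420x560x3 uint8, blue, green, red), "K" (3x3 intrinsics, pixels), "D" ([k1, k2, p1, p2, k3] as OpenCV has them; the pictures are not rectified), "extrinsics" (4x4, takes a point from world to camera coordinates); the wrist camera has in their place "mount" (4x4, takes a point from camera to tool coordinates, whose origin is the TCP and whose axes are the flange's). Camera axes: x right, y down, z forward; pixel columns grow to the right and rows downward; lengths in m; the calibration is good to about 2 mm. A picture is of the moment at which its call begins: read the wrist's pose just before it. There is no depth.
- job.close_job(): hands the job in; it is judged then, once.
The state is a dict: "t": time; "q": joint angles; "dq": joint speeds; "joint_torque": joint torques, N m; "tool_pos": TCP position; "orientation": TCP orientation; "force": force on the tool from outside, world axes, zero at the start; "wrist_torque": the same for the moment, N m; "opening": finger opening in m; "gripper_force": force on a finger pad.
Only numpy, scipy, OpenCV 4.12 (cv2) and the standard library are available. Lean on these libraries where they do the work, as an engineer would, in place of code of your own. Each camera call takes 0.05 s, during which the arm holds its last target. There are 200 camera calls.

## Working session

There is one attempt and no reset: what is moved stays moved. The work goes in short steps, Python scripts to look and compute and a shell command to move; the robot and the scene stay as the last step left them, time stands still between calls to the robot, and variables do not carry over. Pictures are saved under pics/ and viewed, at most 11 in all, crops included, and the job is handed in when it is done.

```bash
ls; mkdir -p pics; cat > h.py <<'E'
import numpy as np, cv2, sys
from plant import robot, read_camera, job
def ray(c,uv):
    p=cv2.undistortPoints(np.array([[uv]],float),np.array(c["K"]),np.array(c["D"]))[0,0]
    d=np.array([p[0],p[1],1.])
    if "extrinsics" in c:
        E=np.array(c["extrinsics"]); R=E[:3,:3]; return -R.T@E[:3,3], R.T@d
    M=np.array(c["mount"]); R=cv2.Rodrigues(np.array(c["st"]["orientation"],float))[0]
    return R@M[:3,3]+np.array(c["st"]["tool_pos"]), R@M[:3,:3]@d
def onz(c,uv,z):
    o,d=ray(c,uv); return o+d*(z-o[2])/d[2]
def cam(n):
    st=robot.read_state(); c=read_camera(n); c["st"]=st; return c
E
python3 - <<'E'
from h import *
a=cam("scene");b=cam("top")
np.save("pics/a.npy",a,allow_pickle=True)
import pickle; pickle.dump((a,b),open("ab.pkl","wb"))
cv2.imwrite("pics/scene.png",a["image"]);cv2.imwrite("pics/top.png",b["image"])
print(a["st"])
E
```

```text
pics
{'t': 0.0, 'q': array([-1.18841173e+00,  1.31150497e-01,  1.48926467e+00,  1.07964396e-06,
        1.52301680e+00, -8.53964539e-02]), 'dq': array([ 9.68342857e-05,  1.99229804e-03, -9.83700274e-04, -6.75007907e-04,
       -2.98374089e-04, -1.11870463e-03]), 'joint_torque': array([-3.50173323e-03, -5.59843755e+01, -4.91765034e+01,  7.63827679e-02,
        3.52920243e-02, -1.36303606e-04]), 'tool_pos': array([ 0.27035247, -0.53499971,  0.21760186]), 'orientation': array([-3.05428390e+00, -7.27685929e-01,  4.25530598e-04]), 'force': array([ 0.00111527,  0.33657638, -0.09962039]), 'wrist_torque': array([ 0.02010015, -0.03427942, -0.0158935 ]), 'gripper_force': 0.0, 'opening': 0.09271701331626547}
```

View pics/scene.png

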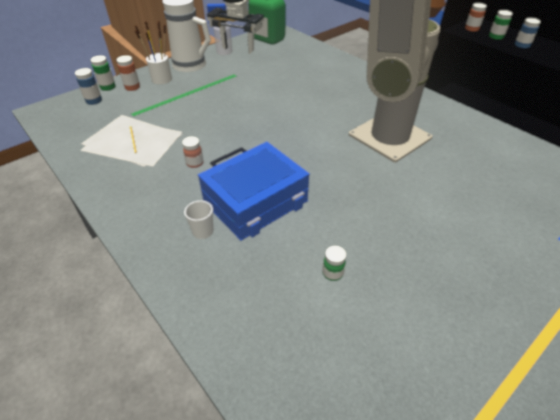

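View pics/top.png

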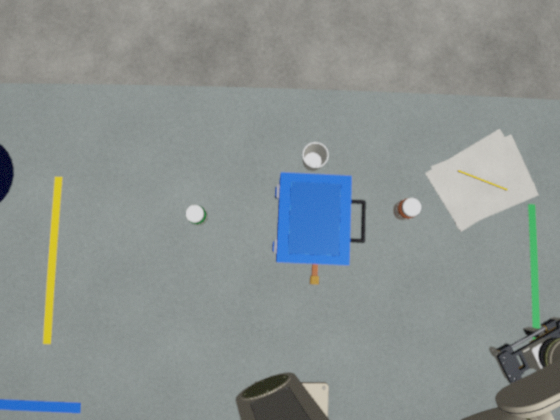

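The scene shows the shut blue case with the bar towards world -y. In the top view the bar is at (362,221), the pipe at (314,275) points to the robot, the rose jar is at (408,208), the cup at (315,155) and the green jar at (195,214). Next I measure these points.

```bash
python3 - <<'E'
from h import *
import pickle; a,b=pickle.load(open("ab.pkl","rb"))
im=b["image"]; hsv=cv2.cvtColor(im,cv2.COLOR_BGR2HSV)
m=cv2.inRange(hsv,(105,150,60),(130,255,255)); m[:,:230]=0
cs=max(cv2.findContours(m,0,2)[0],key=cv2.contourArea)
r=cv2.minAreaRect(cs); print(r)
P=np.array([onz(b,p,0.111)[:2] for p in cv2.boxPoints(r)]); print(P.round(4),np.linalg.norm(P-np.roll(P,1,0),axis=1)); print("c",P.mean(0))
g=cv2.cvtColor(im,cv2.COLOR_BGR2GRAY); d=(g<60).astype(np.uint8); d[:,:350]=0;d[:,380:]=0;d[:190]=0;d[255:]=0
ys,xs=np.nonzero(d); print("bar px",xs.min(),xs.max(),ys.min(),ys.max())
s=xs>xs.max()-4
mm=np.array([xs[s].mean(),ys[s].mean()])
print("bar mid",onz(b,mm,.091), [onz(b,(xs[s].mean(),y),.091) for y in(ys.min(),ys.max())])
for y0 in range(205,240,8): t=xs[(ys==y0)]; print(y0,t)
for n,uv,z in (("rose",(411,207),.09),("green",(195,214),.08),("cup",(315,154),.085)): print(n,onz(b,uv,z))
E
```

```text
((314.4361572265625, 218.31370544433594), (72.91886901855469, 88.88516998291016), 2.337306022644043)
[[ 0.4578  0.0537]
 [ 0.704   0.0486]
 [ 0.7009 -0.1559]
 [ 0.4535 -0.146 ]] [0.19981072 0.2462949  0.20451598 0.24764414]
c [ 0.57905833 -0.04989328]
bar px 351 364 201 241
bar mid [ 0.57671337 -0.18788832  0.091     ] [array([ 0.63195979, -0.1880123 ,  0.091     ]), array([ 0.51868296, -0.18782102,  0.091     ])]
205 [363 364]
213 [362 363]
221 [362 363]
229 [362 363]
237 [362 363]
rose [ 0.61822973 -0.32790176  0.09      ]
green [0.58530489 0.28494331 0.08      ]
cup [ 0.76591665 -0.0521538   0.085     ]
```

```bash
python3 -m inch '[40,40,20,-7,32, 80,80,20,-14,32, 120,120,20,-21,32, 160,160,20,-28,32, 200,200,20,-28,32, 230,235,20,-28,32, 255,265,20,-28,32, 275,300,20,-28,32, 295,330,20,-28,32, 307,345,20,-28,32]'
python3 -m inch '[0,0,0,0,32, 0,0,0,0,32, 0,0,0,0,32]'
python3 - <<'E'
from h import *
import pickle
c=cam("wrist"); pickle.dump(c,open("w.pkl","wb")); cv2.imwrite("pics/w1.png",c["image"])
print(c["st"]["tool_pos"],c["st"]["orientation"],c["st"]["q"]); print(c["mount"])
E
```

```text
t: 0.93
tool_pos: [0.5445, -0.233, 0.2381]
orientation: [-3.141, 0.033, 0.001]
force: [0.1, -1.4, 0.0]
opening: 0.0322
gripper_force: 0.0
t: 1.18
tool_pos: [0.5435, -0.2349, 0.238]
orientation: [3.141, -0.031, -0.002]
force: [-0.4, 0.2, 0.4]
opening: 0.0299
gripper_force: 0.0
[ 0.54350719 -0.23487221  0.23801428] [ 3.14141776e+00 -3.12670469e-02 -1.75774457e-03] [-4.94142476e-01  1.02667548e-01  1.48293261e+00 -5.37585715e-04
  1.55697414e+00  1.09656722e+00]
[[-3.07399865e-05 -9.52919124e-01 -3.03224574e-01  8.41799849e-02]
 [ 9.99999809e-01  1.57730341e-04 -5.97063213e-04  7.61578346e-05]
 [ 6.16780670e-04 -3.03224535e-01  9.52918937e-01 -1.66354571e-01]
 [ 0.00000000e+00  0.00000000e+00  0.00000000e+00  1.00000000e+00]]
```

View pics/w1.png

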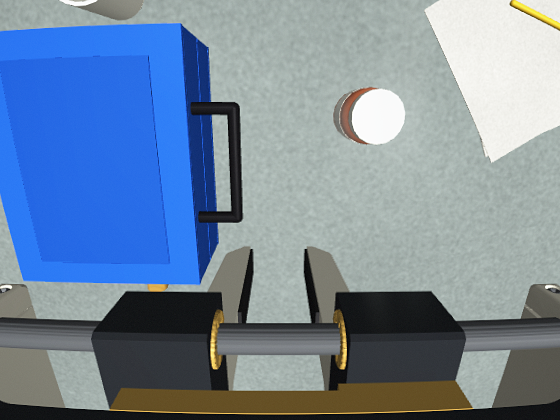

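The wrist view shows the bar vertical at about (235,103)–(237,220), and the rose jar well off to the right at (375,116).

```bash
python3 - <<'E'
from h import *
import pickle
c=pickle.load(open("w.pkl","rb"))
p=onz(c,(235,108),.091);q=onz(c,(237,215),.091);m=(p+q)/2
print(p,q,m,np.linalg.norm(p-q),np.degrees(np.arctan2(*(p-q)[[1,0]])), (m-c["st"]["tool_pos"])*1000)
P=[onz(c,u,.111) for u in((181,24),(200,283),(23,279))]; print(P)
print("rose",onz(c,(378,116),.09))
E
```

```text
[ 0.62957897 -0.19512037  0.091     ] [ 0.52131454 -0.19078845  0.091     ] [ 0.57544675 -0.19295441  0.091     ] 0.10835106427341851 -2.291320505267307 [  31.9395575    41.91779607 -147.01428105]
[array([ 0.69962751, -0.1556331 ,  0.111     ]), array([ 0.45192344, -0.14919061,  0.111     ]), array([0.45723601, 0.05123079, 0.111     ])]
rose [ 0.61980274 -0.33334511  0.09      ]
```

```bash
python3 -m inch '[16,21,0,-1,32, 32,42,0,-1,32, 32,42,-30,-1,32, 32,42,-60,-1,32, 32,42,-90,-1,32, 32,42,-90,-1,32]'
python3 - <<'E'
from h import *
import pickle
c=cam("wrist"); pickle.dump(c,open("w.pkl","wb")); cv2.imwrite("pics/w2.png",c["image"])
print(c["st"]["tool_pos"],c["st"]["orientation"])
E
```

```text
t: 1.73
tool_pos: [0.571, -0.1929, 0.1411]
orientation: [-3.137, 0.064, 0.016]
force: [-1.1, 0.0, -2.2]
opening: 0.03
gripper_force: 0.0
[ 0.57100481 -0.19286587  0.14109664] [-3.13696794  0.0638146   0.01630698]
```

View pics/w2.png

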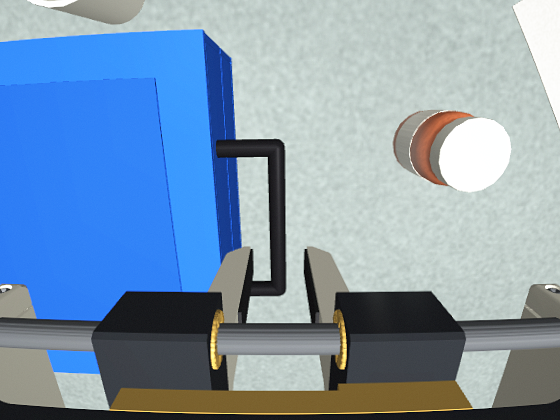

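The bar at x≈278 is centred between the fingers, so I descend and grip.

```bash
python3 -m inch '[3,0,-20,0,32, 3,0,-40,0,32, 3,0,-60,0,32, 3,0,-68,0,32, 3,0,-68,0,32, 3,0,-68,0,0, 3,0,-68,0,0, 3,0,-68,0,0, 3,0,-68,0,0, 3,0,-68,0,0]' 20
python3 -m inch '[0,0,0,0,0, 0,0,0,0,0]'
python3 - <<'E'
import numpy as np
# lift arc relative to bar start, case yaw -2deg
a0=np.arctan2(35,240)
for th in np.arange(.1,1.51,.1): print(round(th,2),np.round([ (240-242.5*np.cos(th+a0))*.035,(240-242.5*np.cos(th+a0)), 242.5*np.sin(th+a0)-35],1))
E
```

```text
t: 2.62
tool_pos: [0.5802, -0.1922, 0.0828]
orientation: [-3.14, 0.06, -0.004]
force: [-0.0, 4.2, 4.8]
opening: 0.011
gripper_force: 20.0
t: 2.78
tool_pos: [0.5802, -0.1922, 0.0828]
orientation: [-3.14, 0.059, -0.004]
force: [-1.5, 5.2, 5.0]
opening: 0.011
gripper_force: 20.0
0.1 [ 0.2  4.7 23.8]
0.2 [ 0.4 11.8 47. ]
0.3 [ 0.7 21.1 69.3]
0.4 [ 1.1 32.6 90.7]
0.5 [  1.6  46.2 110.8]
0.6 [  2.2  61.7 129.4]
0.7 [  2.8  79.  146.4]
0.8 [  3.4  97.9 161.5]
0.9 [  4.1 118.2 174.7]
1.0 [  4.9 139.8 185.8]
1.1 [  5.7 162.3 194.7]
1.2 [  6.5 185.7 201.3]
1.3 [  7.3 209.5 205.6]
1.4 [  8.2 233.7 207.4]
1.5 [  9.  257.9 206.8]
```

The bar sits only 8 mm above the fingertips, so I regrip deeper.

```bash
python3 -m inch '[0,0,0,0,32, 0,0,0,0,32, 0,0,0,0,32, 0,0,-9,0,32, 0,0,-9,0,32, 0,0,-9,0,0, 0,0,-9,0,0, 0,0,-9,0,0, 0,0,-9,0,0, 0,0,-9,0,0]' 20
python3 -m inch '[0,5,24,0,0, 0,12,47,0,0, 1,21,69,0,0, 1,33,91,0,0, 1,33,91,0,0]'
```

```text
t: 3.62
tool_pos: [0.5788, -0.1921, 0.0714]
orientation: [-3.14, 0.06, 0.0]
force: [-0.5, 4.5, -0.3]
opening: 0.0114
gripper_force: 20.0
t: 4.03
tool_pos: [0.5797, -0.1583, 0.1663]
orientation: [-3.141, 0.059, -0.0]
force: [-6.7, -0.5, -0.4]
opening: 0.0112
gripper_force: 20.0
```

```bash
python3 -m inch '[1,14,20,0,0, 1,29,39,0,0, 2,46,56,0,0, 2,65,71,0,0, 3,86,84,0,0, 4,107,95,0,0, 5,130,104,0,0, 5,153,111,0,0, 6,177,115,0,0, 6,177,115,0,0]'
python3 - <<'E'
from h import *
c=cam("scene"); cv2.imwrite("pics/s2.png",c["image"]); print(c["st"]["tool_pos"],c["st"]["force"],c["st"]["opening"])
E
```

```text
t: 4.87
tool_pos: [0.5863, 0.0204, 0.2801]
orientation: [-3.14, 0.056, -0.005]
force: [-4.4, -0.9, 7.9]
opening: 0.0115
gripper_force: 20.0
[0.58632028 0.02043188 0.28006666] [-4.41603467 -0.90764618  7.94397335] 0.011541099316631616
```

View pics/s2.png

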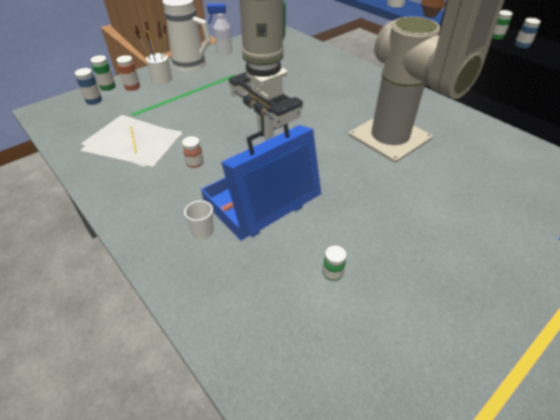

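```bash
python3 -m inch '[1,24,0,0,0, 2,48,-1,0,0, 3,72,-4,0,0, 3,96,-10,0,0, 4,112,-15,0,0, 4,112,-15,0,0, 4,112,-15,0,32, 4,112,-15,0,32, 4,112,-15,0,32, 4,112,-15,0,32]'
python3 -m inch '[0,0,35,0,32, 0,0,70,0,32, 0,-40,75,0,32, 0,-80,75,0,32, 0,-120,75,0,32, 0,-160,75,0,32, 0,-200,75,0,32, 0,-240,75,0,32, 0,-280,75,0,32, 0,-300,75,0,32]'
python3 - <<'E'
from h import *
import pickle
c=cam("wrist"); pickle.dump(c,open("w.pkl","wb")); cv2.imwrite("pics/w3.png",c["image"]);print(c["st"]["tool_pos"],c["st"]["orientation"],c["st"]["q"])
a=cam("scene");cv2.imwrite("pics/s3.png",a["image"])
b=cam("top");pickle.dump((a,b),open("ab2.pkl","wb"));cv2.imwrite("pics/both.png",np.hstack([a["image"][100:300,120:400],c["image"][::2,::2][:200],b["image"][100:300,200:440]]))
E
```

```text
t: 5.75
tool_pos: [0.5899, 0.1285, 0.2623]
orientation: [3.141, -0.061, -0.0]
force: [-1.0, 0.4, 0.5]
opening: 0.0287
gripper_force: 0.4
t: 6.58
tool_pos: [0.5888, -0.1763, 0.3371]
orientation: [3.139, -0.067, -0.001]
force: [0.5, 0.3, 0.5]
opening: 0.0298
gripper_force: 0.0
[ 0.58875129 -0.176308    0.33712003] [ 3.13916736e+00 -6.69130026e-02 -1.11635856e-03] [-0.37322581  0.15401353  1.24888433 -0.00187866  1.73877188  1.2398811 ]
```

View pics/both.png

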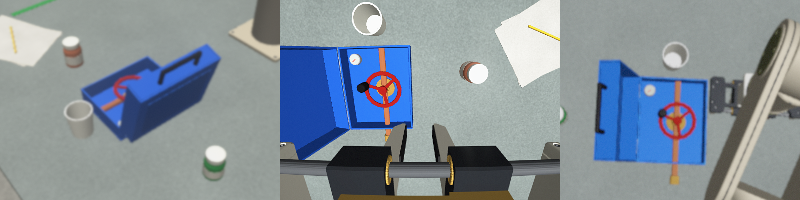

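The lid is open on its stop. The wheel is at about (382,90) in the half-scale wrist panel with the spinner at (363,87), so it sits on the lid side of the wheel. I measure both from masks.

```bash
python3 - <<'E'
from h import *
import pickle
c=pickle.load(open("w.pkl","rb")); b=pickle.load(open("ab2.pkl","rb"))[1]
for n,k,box in (("w",c,(140,60,290,240)),("t",b,(230,170,350,255))):
    im=k["image"];hsv=cv2.cvtColor(im,cv2.COLOR_BGR2HSV)
    x0,y0,x1,y1=box; roi=np.zeros(im.shape[:2],np.uint8);roi[y0:y1,x0:x1]=1
    r=((hsv[...,0]<5)|(hsv[...,0]>172))&(hsv[...,1]>170)&(roi>0)
    pts=np.argwhere(r)[:,::-1]
    W=np.array([onz(k,p,.045)[:2] for p in pts.astype(float)])
    h=cv2.convexHull(W.astype(np.float32)); (cx,cy),R=cv2.minEnclosingCircle(h)
    print(n,"wheel",cx,cy,"R",R,len(pts))
    d=(hsv[...,2]<50)&(roi>0)
    nn,l,st,ce=cv2.connectedComponentsWithStats(d.astype(np.uint8))
    for i in range(1,nn):
        if st[i,4]>15: print(st[i],ce[i],[onz(k,ce[i],z)[:2].round(4) for z in(.075,.097)])
im=c["image"][60:240,120:300]; cv2.imwrite("pics/crop.png",cv2.resize(im,None,fx=3,fy=3))
E
```

```text
w wheel 0.6004472970962524 -0.04561343044042587 R 0.08549606055021286 1963
[153 164  25  21 374] [165.06149733 173.68449198] [array([ 0.594 , -0.0187]), array([ 0.5981, -0.027 ])]
t wheel 0.5780835747718811 -0.06380053609609604 R 0.05215819925069809 253
[238 184   8   9  28] [240.28571429 187.07142857] [array([0.6661, 0.1598]), array([0.6624, 0.1584])]
[237 197   2  18  22] [237.40909091 205.54545455] [array([0.6127, 0.1664]), array([0.61  , 0.1648])]
[236 219   7  14  24] [237.79166667 227.375     ] [array([0.5506, 0.1634]), array([0.549 , 0.1619])]
```

View pics/crop.png

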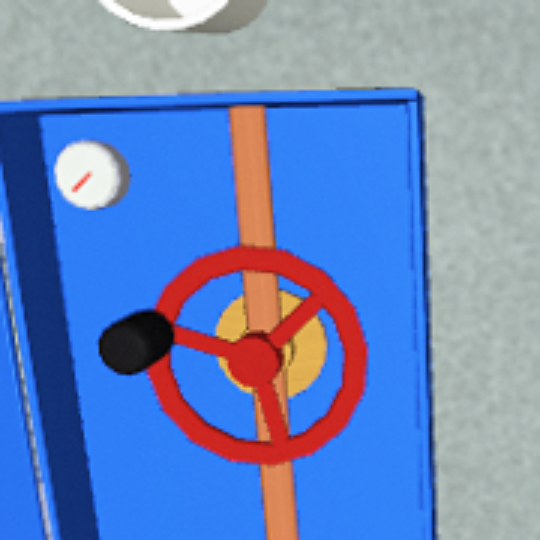

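```bash
python3 - <<'E'
from h import *
import pickle
c=pickle.load(open("w.pkl","rb"))
w=onz(c,(205.7,178.3),.045); s=onz(c,(165.06,173.7),.075)
e=[onz(c,(120+x/3,60+y/3),.045).round(4) for x,y in((148,355),(367,355),(257,245),(257,465))]
print(w,s,np.linalg.norm((s-w)[:2]),np.degrees(np.arctan2(*(s-w)[[1,0]])),e)
E
```

```text
[ 0.57866815 -0.06782006  0.045     ] [ 0.5940153  -0.01872613  0.075     ] 0.051436844831783825 72.64034635535074 [array([ 0.5812, -0.0129,  0.045 ]), array([ 0.5762, -0.1226,  0.045 ]), array([ 0.6325, -0.0737,  0.045 ]), array([ 0.5209, -0.0613,  0.045 ])]
```

```bash
python3 -m inch '[0,0,0,7,60, 0,0,0,14,60, 0,0,0,21,60, 0,0,0,28,60, 0,0,0,35,60, 0,20,0,42,60, 0,40,0,49,60, 0,60,0,56,60, 0,80,0,63,60, 2,100,0,70,60]'
python3 -m inch '[0,20,0,7,60, 2,40,0,14,60, 3,57,0,21,60, 3,57,-40,22,60, 3,57,-80,22,60, 3,57,-120,22,60, 3,57,-150,22,60, 3,57,-170,22,60, 3,57,-170,22,60, 3,57,-170,22,60]'
python3 - <<'E'
from h import *
import pickle
c=cam("wrist"); pickle.dump(c,open("w.pkl","wb")); cv2.imwrite("pics/w4.png",c["image"]); print(c["st"]["tool_pos"],c["st"]["orientation"],c["st"]["q"])
E
```

```text
t: 7.57
tool_pos: [0.5915, -0.0686, 0.3379]
orientation: [2.601, 1.762, 0.001]
force: [1.3, -0.2, 0.4]
opening: 0.0558
gripper_force: 0.0
t: 8.4
tool_pos: [0.5938, -0.0128, 0.1668]
orientation: [-2.223, -2.217, 0.002]
force: [0.7, 0.7, 1.0]
opening: 0.056
gripper_force: 0.0
[ 0.59381674 -0.01278857  0.16683072] [-2.22264489 -2.21732498  0.00227383] [-1.07946241e-01  1.45460742e-01  1.56680980e+00  1.65166024e-04
  1.43183244e+00 -1.05572952e-01]
```

View pics/w4.png

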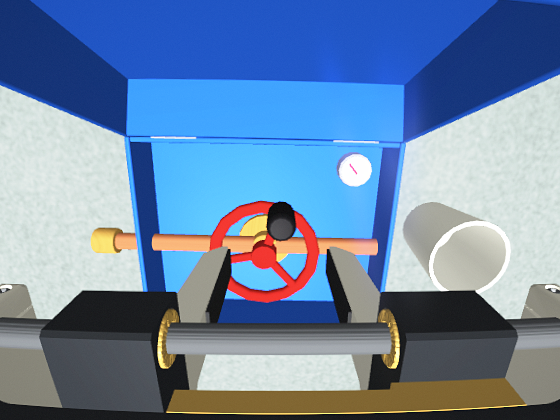

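The spinner at (281,220) lies between the finger lines (centre x≈278). I check its point.

```bash
python3 - <<'E'
from h import *
import pickle
c=pickle.load(open("w.pkl","rb"))
print(onz(c,(281,221),.075),onz(c,(282,213),.097),onz(c,(264,252),.045))
for k in range(0,19): 
    print(k,np.round([50*np.cos(np.radians(20*k)),50*np.sin(np.radians(20*k))],1),end=' ')
E
```

```text
[ 0.59523667 -0.02134631  0.075     ] [ 0.59590989 -0.00665847  0.097     ] [ 0.57823727 -0.06543779  0.045     ]
0 [50.  0.] 1 [47.  17.1] 2 [38.3 32.1] 3 [25.  43.3] 4 [ 8.7 49.2] 5 [-8.7 49.2] 6 [-25.   43.3] 7 [-38.3  32.1] 8 [-47.   17.1] 9 [-50.   0.] 10 [-47.  -17.1] 11 [-38.3 -32.1] 12 [-25.  -43.3] 13 [ -8.7 -49.2] 14 [  8.7 -49.2] 15 [ 25.  -43.3] 16 [ 38.3 -32.1] 17 [ 47.  -17.1] 18 [50. -0.]
```

```bash
python3 -m inch '[1,-7,-30,0,60, 1,-7,-60,0,60, 1,-7,-85,0,60, 1,-7,-102,0,60, 1,-7,-102,0,60, 1,-7,-102,0,0, 1,-7,-102,0,0, 1,-7,-102,0,0, 1,-7,-102,0,0, 1,-7,-102,0,0]' 25
python3 -m inch '[0,0,0,0,0, 0,0,0,0,0, 0,0,0,0,0]'
```

```text
t: 9.28
tool_pos: [0.5969, -0.021, 0.0672]
orientation: [2.224, 2.216, 0.002]
force: [0.1, 0.0, 0.4]
opening: 0.0275
gripper_force: 0.1
t: 9.53
tool_pos: [0.5966, -0.021, 0.0669]
orientation: [2.224, 2.217, 0.002]
force: [-1.7, -0.3, 6.0]
opening: 0.0244
gripper_force: 25.0
```

```bash
python3 -m inch '[8,-4,0,0,0, 15,-9,0,0,0, 21,-15,0,0,0, 26,-22,0,0,0, 26,-22,0,0,0, 26,-22,0,0,0]'
```

```text
t: 10.03
tool_pos: [0.6229, -0.0441, 0.0669]
orientation: [2.225, 2.215, 0.001]
force: [-1.2, -2.4, 5.4]
opening: 0.0244
gripper_force: 25.0
```

```bash
python3 -m inch '[3,-8,0,0,0, 5,-17,0,0,0, 6,-25,0,0,0, 6,-25,0,0,0]'; python3 -m inch '[-1,-9,0,0,0, -4,-17,0,0,0, -4,-17,0,0,0]'; python3 -m inch '[-4,-8,0,0,0, -9,-15,0,0,0, -9,-15,0,0,0]'
```

```text
t: 10.37
tool_pos: [0.6288, -0.069, 0.0669]
orientation: [2.225, 2.216, 0.002]
force: [-1.1, 0.3, 6.9]
opening: 0.0245
gripper_force: 25.0
t: 10.62
tool_pos: [0.6256, -0.0856, 0.0667]
orientation: [2.223, 2.216, 0.004]
force: [0.5, -2.1, 1.2]
opening: 0.0089
gripper_force: 0.9
t: 10.87
tool_pos: [0.6132, -0.1016, 0.0649]
orientation: [-2.226, -2.215, 0.003]
force: [-1.0, -0.2, -0.5]
opening: 0.0006
gripper_force: 0.0
```

The fingers slipped off, presumably at the stop. I rise, open and look.

```bash
python3 -m inch '[0,-20,0,0,0, 0,-20,40,0,0, 0,-20,80,0,60, 0,-20,110,0,60, 0,-20,110,0,60, 0,-20,110,0,60]'
python3 - <<'E'
from h import *
import pickle
c=cam("wrist"); pickle.dump(c,open("w.pkl","wb")); cv2.imwrite("pics/w5.png",c["image"]); print(c["st"]["tool_pos"],c["st"]["orientation"],c["st"]["q"])
E
```

```text
t: 11.37
tool_pos: [0.6162, -0.1207, 0.1785]
orientation: [2.223, 2.214, 0.004]
force: [-0.9, -0.2, 0.1]
opening: 0.0224
gripper_force: 0.0
[ 0.61616968 -0.12073292  0.178487  ] [2.2228445  2.21393111 0.00369561] [-2.75087929e-01  2.20498570e-01  1.46093299e+00 -5.97247316e-05
  1.45524956e+00 -2.71063236e-01]
```

View pics/w5.png

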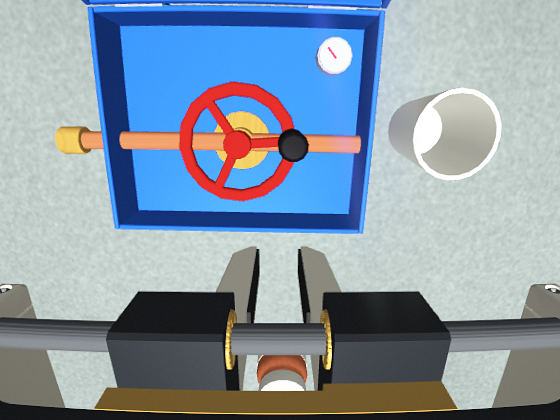

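The spinner now stands at (293,144), to the right (+x) of the hub at (238,144). I compute its angle.

```bash
python3 - <<'E'
from h import *
import pickle
c=pickle.load(open("w.pkl","rb"))
hsv=cv2.cvtColor(c["image"],cv2.COLOR_BGR2HSV)
d=(hsv[...,2]<60).astype(np.uint8); d[:,:270]=0;d[:,315:]=0;d[:125]=0;d[165:]=0
ys,xs=np.nonzero(d); uv=(xs.mean(),ys.mean()); s=onz(c,uv,.08)
w=onz(c,(238,141.5),.045)   # rim circle 180..296, 82..200
h=onz(c,(237.5,144),.055)
print(uv,s,w,h, np.degrees(np.arctan2(*(s-w)[[1,0]])), np.linalg.norm((s-w)[:2]), (s-c["st"]["tool_pos"])*1000)
E
```

```text
(np.float64(292.60242792109256), np.float64(143.95902883156296)) [ 0.62808991 -0.06366215  0.08      ] [ 0.57832006 -0.06477209  0.045     ] [ 0.57900178 -0.06605621  0.055     ] 1.2775723136664625 0.04978222285124537 [ 11.92023069  57.07077484 -98.48699833]
```

```bash
python3 -m inch '[6,28,0,0,60, 12,56,0,0,60, 12,56,-40,0,60, 12,56,-75,0,60, 12,56,-100,0,60, 12,56,-112,0,60, 12,56,-112,0,60, 12,56,-112,0,60, 12,56,-112,0,0, 12,56,-112,0,0]' 50
python3 -m inch '[0,0,0,0,0, 0,0,0,0,0, 0,0,0,0,0, 0,0,0,0,0]'
python3 -m inch '[0,-2,0,0,0, 0,-4,0,0,0, 0,-4,0,0,0, 0,-4,0,0,0]'
```

```text
t: 12.25
tool_pos: [0.6284, -0.0644, 0.066]
orientation: [2.224, 2.215, 0.003]
force: [-0.5, -0.2, 0.3]
opening: 0.0467
gripper_force: 0.0
t: 12.58
tool_pos: [0.6286, -0.0641, 0.0647]
orientation: [2.223, 2.215, 0.004]
force: [6.4, -0.8, 0.0]
opening: 0.024
gripper_force: 50.0
t: 12.92
tool_pos: [0.6287, -0.068, 0.0647]
orientation: [2.223, 2.215, 0.004]
force: [6.1, 0.3, -1.5]
opening: 0.0238
gripper_force: 50.0
```

```bash
python3 -m inch '[0,-3,0,0,0, 0,-3,0,0,0]';python3 -m inch '[0,-3,0,0,0, 0,-3,0,0,0]'; python3 -m inch '[0,-3,0,0,0, 0,-3,0,0,0]'
python3 - <<'E'
from h import *
c=cam("wrist"); cv2.imwrite("pics/w6.png",c["image"][100:400,130:430]); print(c["st"]["tool_pos"],c["st"]["force"])
E
```

```text
t: 13.08
tool_pos: [0.6287, -0.0682, 0.0647]
orientation: [-2.224, -2.218, -0.009]
force: [7.2, 12.2, 0.7]
opening: 0.0238
gripper_force: 50.0
t: 13.25
tool_pos: [0.6287, -0.0684, 0.0647]
orientation: [-2.221, -2.217, -0.013]
force: [6.0, 23.8, 2.6]
opening: 0.0239
gripper_force: 50.0
t: 13.42
tool_pos: [0.6287, -0.0686, 0.0646]
orientation: [-2.218, -2.217, -0.017]
force: [5.9, 33.8, 3.8]
opening: 0.0238
gripper_force: 50.0
[ 0.62868633 -0.06859842  0.06463785] [ 5.89797301 33.81399882  3.77682283]
```

View pics/w6.png

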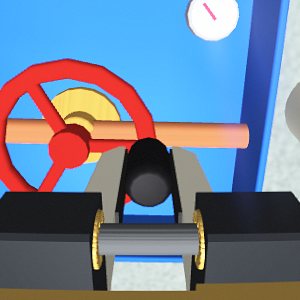

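At the hard stop (34 N, no further motion). I relieve the push, then open by arcs of 180°.

```bash
python3 -m inch '[0,9,0,0,0, 0,9,0,0,0, 0,9,0,0,0]'
python3 -m inch '[-3,17,0,0,0, -12,32,0,0,0, -25,43,0,0,0, -41,49,0,0,0, -41,49,0,0,0]'
```

```text
t: 13.72
tool_pos: [0.6287, -0.0668, 0.0647]
orientation: [2.222, 2.217, 0.005]
force: [6.2, 0.5, -1.8]
opening: 0.0241
gripper_force: 50.0
t: 14.13
tool_pos: [0.5849, -0.0172, 0.0647]
orientation: [-2.224, -2.219, -0.002]
force: [-1.0, 5.4, -0.1]
opening: 0.0241
gripper_force: 50.0
```

```bash
python3 -m inch '[-17,0,0,0,0, -34,-6,0,0,0, -47,-17,0,0,0, -56,-32,0,0,0, -59,-49,0,0,0, -59,-49,0,0,0]'
python3 -m inch '[3,-17,0,0,0, 12,-32,0,0,0, 25,-43,0,0,0, 41,-49,0,0,0, 59,-49,0,0,0, 75,-43,0,0,0, 88,-32,0,0,0, 97,-17,0,0,0, 100,0,0,0,0, 100,0,0,0,0]'
```

```text
t: 14.63
tool_pos: [0.5289, -0.0704, 0.0647]
orientation: [2.223, 2.212, 0.005]
force: [8.4, -1.1, -3.0]
opening: 0.0239
gripper_force: 50.0
t: 15.47
tool_pos: [0.6287, -0.0656, 0.0647]
orientation: [2.222, 2.218, 0.004]
force: [5.6, 1.3, 1.4]
opening: 0.0242
gripper_force: 50.0
```

One turn is done with the grip intact. Now the second.

```bash
python3 -m inch '[-3,17,0,0,0, -12,32,0,0,0, -25,43,0,0,0, -41,49,0,0,0, -59,49,0,0,0, -75,43,0,0,0, -88,32,0,0,0, -97,17,0,0,0, -100,0,0,0,0, -100,0,0,0,0]'
python3 -m inch '[3,-17,0,0,0, 12,-32,0,0,0, 25,-43,0,0,0, 41,-49,0,0,0, 59,-49,0,0,0, 75,-43,0,0,0, 88,-32,0,0,0, 97,-17,0,0,0, 100,0,0,0,0, 100,0,0,0,0]'
python3 -m inch '[0,-1,0,0,0, 0,-1,0,0,0, 0,-1,0,0,0, 0,-1,0,0,0]'
python3 - <<'E'
from h import *
c=cam("wrist");b=cam("top"); im=np.hstack([c["image"][100:400,130:430],cv2.resize(b["image"][120:300,200:440],(400,300))]); cv2.imwrite("pics/fin.png",im)
E
```

```text
t: 16.3
tool_pos: [0.5288, -0.0708, 0.0646]
orientation: [2.223, 2.212, 0.005]
force: [9.6, -0.5, -4.0]
opening: 0.0237
gripper_force: 50.0
t: 17.13
tool_pos: [0.6287, -0.066, 0.0647]
orientation: [2.222, 2.218, 0.004]
force: [6.9, 1.9, 1.0]
opening: 0.0241
gripper_force: 50.0
t: 17.47
tool_pos: [0.6287, -0.0693, 0.0647]
orientation: [2.223, 2.216, 0.005]
force: [8.1, 1.5, -0.7]
opening: 0.0242
gripper_force: 50.0
```

View pics/fin.png

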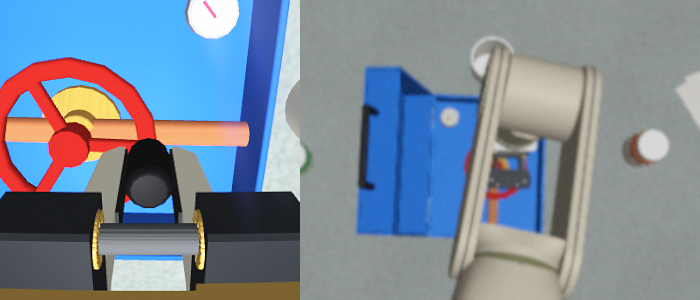

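The wrist view matches the one at the closed stop, with the spinner at (150,172) between the fingers. The lid is open and the jars and cup are in place.

```bash
python3 -m inch '[0,0,0,0,0, 0,0,0,0,0, 0,0,0,0,0, 0,0,0,0,0]'; python3 -c "
from plant import job
print(job.close_job())"
```

```text
t: 17.9
tool_pos: [0.6286, -0.0694, 0.0647]
orientation: [2.223, 2.215, 0.005]
force: [8.3, 1.0, 0.1]
opening: 0.0242
gripper_force: 50.0
the job is handed in; nothing more can be done
None
```

I handed the job in at 17.9 s with the lid open, the valve closed to its stop and then opened two full turns (within about 0.02 rad by the tool position), and the gripper still holding the handle at 50 N; the fingers slipped off the handle once while closing and I regripped, and the hand-in gave no verdict.

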